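Line up the bottles by height on the strip

TASK

Stand the four bottles on the black pads of the aluminium strip in order of height, one in the middle of each pad, with the tallest next to the red knob and the shortest at the far end. Do not tip a bottle over on the way, and leave the black filter cube where it is.

Things in the scene. Friction and masses are not known exactly. Their poses are not given: they have to be found in the camera images.
- cleaner_bottle: Tallest bottle: white, translucent, with an orange band and a thin white nozzle. 52 mm in diameter up to 76 mm, then a shoulder that narrows to a 26 mm wide neck with a cap of the same width (102 to 117 mm up, a good place to grip), then a 10 mm nozzle up to its full height of 140 mm. 0.11 kg. Loose; at the start it stands upright on the desk. Origin: centre of its underside; z up its axis; it is round, so its yaw means nothing.
- white_pot: Second tallest: white bottle with a white cap and a dark red band. Height 74 mm; body 44 mm in diameter, straight to 44 mm, shoulder to 62 mm, cap 23 mm in diameter. 0.06 kg. Loose; at the start it stands upright on the desk. Origin: centre of its underside; z up its axis; it is round, so its yaw means nothing.
- oil_bottle: Third tallest: small brown (amber) bottle with a black cap and a red band. Height 62 mm; body 30 mm in diameter, straight to 37 mm, shoulder to 52 mm, cap 16 mm in diameter. 0.03 kg. Loose; at the start it stands upright on the desk. Origin: centre of its underside; z up its axis; it is round, so its yaw means nothing.
- stain_tub: Shortest: small white bottle with a blue cap and a blue band. Height 48 mm; body 36 mm in diameter, straight to 28 mm, shoulder to 40 mm, cap 19 mm in diameter. 0.03 kg. Loose; at the start it stands upright on the desk. Origin: centre of its underside; z up its axis; it is round, so its yaw means nothing.
- red_knob: Small red knob, 21 mm in diameter and 18 mm tall, fixed on the strip at one end of the row of pads, 50 mm beyond the centre of the end pad; it marks the tall end of the row, which differs from start to start. A grey knob of the same shape sits at the other end. Origin: centre of its underside, 8 mm above the desk.
- filter_cube: Black filter cube with a round window, about 41 x 38 x 38 mm, standing loose among the bottles. Not part of the job: leave it where it stands. Origin: centre of its underside.
- pad_1: Round black rubber pad, 62 mm in diameter and 3 mm thick, fixed on the aluminium strip (352 x 78 mm, 8 mm thick, fixed on the desk, lying roughly from left to right); one end of the row. Four pads, pad_1 to pad_4, stand in one straight row 75 mm apart from centre to centre. Origin: centre of its underside, 8 mm above the desk; its top is 11 mm above the desk. Its y axis runs along the row, from pad_4 to pad_1.
- pad_2: Round black rubber pad, 62 mm in diameter and 3 mm thick, fixed on the aluminium strip (352 x 78 mm, 8 mm thick, fixed on the desk, lying roughly from left to right); next to pad_1. Four pads, pad_1 to pad_4, stand in one straight row 75 mm apart from centre to centre. Origin: centre of its underside, 8 mm above the desk; its top is 11 mm above the desk. Its y axis runs along the row, from pad_4 to pad_1.
- pad_3: Round black rubber pad, 62 mm in diameter and 3 mm thick, fixed on the aluminium strip (352 x 78 mm, 8 mm thick, fixed on the desk, lying roughly from left to right); next to pad_4. Four pads, pad_1 to pad_4, stand in one straight row 75 mm apart from centre to centre. Origin: centre of its underside, 8 mm above the desk; its top is 11 mm above the desk. Its y axis runs along the row, from pad_4 to pad_1.
- pad_4: Round black rubber pad, 62 mm in diameter and 3 mm thick, fixed on the aluminium strip (352 x 78 mm, 8 mm thick, fixed on the desk, lying roughly from left to right); the other end of the row. Four pads, pad_1 to pad_4, stand in one straight row 75 mm apart from centre to centre. Origin: centre of its underside, 8 mm above the desk; its top is 11 mm above the desk. Its y axis runs along the row, from pad_4 to pad_1.
Mind the look-alikes: they are no part of the job. Leave any purple or yellow look-alike of the white_pot alone.

How it is judged:
By the outcome, as a careful person would: the job done as asked, in the order asked, and still so for the second after the job is handed in, with the robot touching nothing.
It also fails if it takes over 102 s, if anything falls off the work surface, if the arm or the gripper's body presses on something with over 40 N, if the wrist force passes 120 N, or if a joint passes its speed limit or range.

ROBOT

A 6-joint arm with a two-finger parallel gripper is mounted at the origin on the work surface; the furniture and walls round the work are solid. World frame = base frame: x ahead of the robot, y to its left, z up, the work surface at z = 0. Lengths are in m, angles in rad, forces in N, time in s.
With the tool pointing down it reaches from about 0.3 to 0.825 m from the base axis. Payload 5.4 kg.
Tool frame: the origin (TCP) lies at the very end of the fingers, on their centre line; the grasp point (between the pads) lies 19 mm behind it; z points along the fingers, y is the line along which they close (so a half turn about z gives the same grasp; the last joint's range is limited). The gripper opens to 92 mm and grips with 3 to 60 N. Pads are 20 mm wide; open, the fingers measure 128 mm over their backs; the gripper's body (75 mm by 189 mm) begins 69 mm behind the grasp point.
Start: joints at [1.086, 0.158, 1.597, -0, 1.386, -0.21], TCP at [0.156, 0.553, 0.215] pointing down, gripper open.
Joint ranges: [-2.91, 2.91], [-0.94, 2.29], [0.18, 2.7], [-1.29, 4.43], [0.17, 2.64], [-3, 3]. Speed limits (rad/s): [2.57, 2.57, 3.14, 3.14, 3.14, 3.14].

INTERFACE

Orientations are given as a rotation vector (axis times angle).
In Python, from workcell import bot gives the robot as it stands. Calls block until the motion is done:
- bot.goto(position, orientation): joint-space move of the TCP to a pose.
- bot.line_to(position, rot=None, max_speed=0.15): straight line of the TCP; rot=None keeps the orientation; max_speed is the mean speed in m/s.
- bot.set_joints(angles): joint-space move.
- bot.set_gripper(opening, newtons=None): opening from 0.0 (shut) to 1.0 (fully open); newtons is the grip in N (None keeps the last); returns when the fingers have stopped.
- bot.hold(seconds).
- bot.inverse_kinematics(position, orientation): joint angles nearest the present ones, or None.
- bot.read_camera(name): name is "scene" or "top" or "wrist"; returns a dict with "pixels" (384x512x3 uint8, blue, green, red), "fx", "fy", "cx", "cy" (pixels), "R" (3x3) and "t" (3): a world point X has camera coordinates R X + t. Camera axes: x right, y down, z forward; pixel columns grow to the right and rows downward; lengths in m; the calibration is good to about 2 mm. A picture is of the moment at which its call begins. There is no depth.
A pose or a line that the arm cannot do raises bot.MotionError and nothing moves.
- bot.job_done(): hands the job in; it is judged then, once.
Readings, each from a call of its own:
- bot.current_clock(): time.
- bot.current_joints(): joint angles.
- bot.current_joint_vel(): joint speeds.
- bot.current_effort(): joint torques, N m.
- bot.current_ee_pos(): TCP position.
- bot.current_tool_rot(): TCP orientation.
- bot.current_contact_force(): force on the tool from outside, world axes, zero at the start.
- bot.current_ft_torque(): the same for the moment, N m.
- bot.current_opening(): opening from 0.0 (shut) to 1.0 (fully open).
- bot.current_grip_force(): force on a finger pad.
Only numpy, scipy, OpenCV 4.12 (cv2) and the standard library are available. Lean on these libraries where they do the work, as an engineer would, in place of code of your own. Each camera call takes 0.05 s, during which the arm holds its last target. There are 200 camera calls.

## Working session

There is one attempt and no reset: what is moved stays moved. The work goes in short steps, each a Python script; the robot and the scene stay as the last script left them, time stands still between calls to the robot, and variables do not carry over. Pictures are saved under pics/ and viewed, at most 14 in all, crops included, and the job is handed in when it is done.

```bash
ls; mkdir -p pics
python3 - <<'E'
from workcell import bot
import cv2
for n in ("top","scene"):
    c=bot.read_camera(n); cv2.imwrite(f"pics/{n}0.png",c["pixels"])
    print(n,c["fx"],c["cx"],c["cy"],c["R"],c["t"])
print(bot.current_tool_rot(),bot.current_clock())
E
```

```text
pics
top 367.21218962637977 254.38088238871828 186.24725890101172 [[-0.02392063 -0.99926966 -0.02979854]
 [-0.99739278  0.02588446 -0.06736194]
 [ 0.06808407  0.02810951 -0.99728352]] [-0.01846719  0.45147604  0.97194906]
scene 355.2312005105424 254.65920192405824 194.97954228773958 [[-0.89475662 -0.44651991 -0.00552818]
 [-0.34347251  0.6960714  -0.63048492]
 [ 0.28537207 -0.56223178 -0.77618181]] [0.38873203 0.20957152 0.72756349]
[-4.30272597e-01 -3.11140265e+00  2.47611681e-03] 0.1
```

View pics/top0.png

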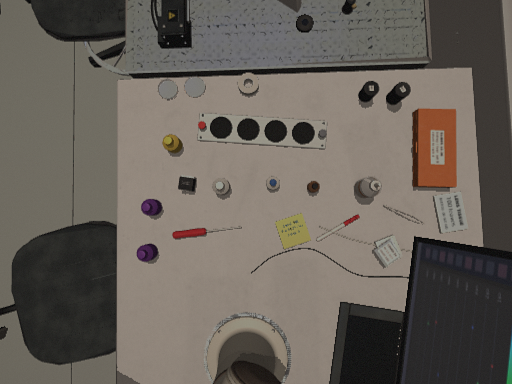

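View pics/scene0.png

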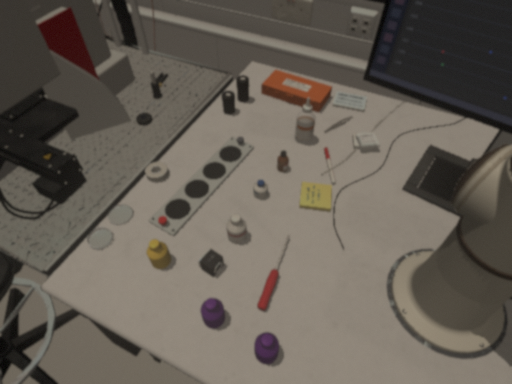

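The top view shows the red knob at (202,126), so it's on the left, and the grey knob at (322,133). The pads are at (221,127), (248,129), (275,131) and (303,132). The bottles are the pot (221,187), tub (273,184), oil (313,187) and cleaner (370,188), and the cube is at (187,184). I'll cast these to points, then move in for a wrist view.

```bash
cat > h.py <<'E'
from workcell import bot
import numpy as np, cv2
from scipy.spatial.transform import Rotation as Ro
def cast(c,uv,z):
    R=np.array(c["R"]);t=np.array(c["t"]);o=-R.T@t
    d=R.T@np.array([(uv[0]-c["cx"])/c["fx"],(uv[1]-c["cy"])/c["fy"],1])
    return o+d*(z-o[2])/d[2]
def proj(c,X):
    p=np.array(c["R"])@np.array(X)+np.array(c["t"])
    return np.array([c["fx"]*p[0]/p[2]+c["cx"],c["fy"]*p[1]/p[2]+c["cy"]])
def down(a):  # closing line (tool y) at angle a from world x, tool pointing down
    y=np.array([np.cos(a),np.sin(a),0]);z=np.array([0,0,-1.])
    return Ro.from_matrix(np.c_[np.cross(y,z),y,z]).as_rotvec()
def shot(n,f):
    c=bot.read_camera(n);cv2.imwrite(f"pics/{f}.png",c["pixels"]);return c
E
python3 - <<'E'
from h import *
c=bot.read_camera("top"); im=c["pixels"]
for n,uv,z in [("red",(202,125),.026),("grey",(322,133),.026),("pot",(223,186),.074),("tub",(273,183),.048),("oil",(313,187),.062),("cleaner",(375,185),.12),("cube",(187,184),.038)]:
    print(n,cast(c,uv,z).round(3))
g=(im.max(2)<60).astype(np.uint8); 
n,l,s,ce=cv2.connectedComponentsWithStats(g[100:160,190:340])
for k in range(1,n):
    if s[k,4]>150: print(s[k],cast(c,ce[k]+[190,100],.011).round(4))
p=[0.46,-0.03,0.40]
for a in (0,np.pi): print(a,bot.inverse_kinematics(p,down(a)))
E
```

```text
red [0.619 0.107 0.026]
grey [ 0.588 -0.214  0.026]
pot [0.45  0.048 0.074]
tub [ 0.456 -0.079  0.048]
oil [ 0.442 -0.18   0.062]
cleaner [ 0.439 -0.32   0.12 ]
cube [0.46  0.147 0.038]
[ 20  17  22  21 367] [0.6156 0.059  0.011 ]
[ 47  19  22  21 373] [ 0.6083 -0.0154  0.011 ]
[ 75  20  22  22 374] [ 0.6013 -0.0901  0.011 ]
[102  22  22  22 378] [ 0.5938 -0.1642  0.011 ]
0 [-3.28250535e-01 -1.93571919e-01  1.58514807e+00 -4.44089210e-16
  1.75001651e+00 -3.28250535e-01]
3.141592653589793 [-0.32825053 -0.19357192  1.58514807  0.          1.75001651  2.81334212]
```

Pad spacing comes out at 75 mm and the knobs are 322 mm apart, which is close to the expected 325 mm. Now a wrist view from above the bottles.

Run:
```python
from h import *
bot.goto([0.45,-0.09,0.42],down(-.097))
c=shot("wrist","w1"); print(bot.current_clock(),bot.current_ee_pos(),c["fx"],-np.array(c["R"]).T@c["t"])
for n,X in dict(pot=[.45,.048,.074],tub=[.456,-.079,.048],oil=[.442,-.18,.062],cl=[.439,-.32,.12],p1=[.6156,.059,.011],p4=[.5938,-.1642,.011]).items(): print(n,proj(c,X).round())
```

```text
2.8083 [ 0.45010223 -0.08945516  0.41978133] 328.44924582028165 [ 0.45652805 -0.01891076  0.58848576]
pot [250.  55.]
tub [262. 140.]
oil [260. 202.]
cl [266. 295.]
p1 [351.  43.]
p4 [342. 177.]
```

View pics/w1.png

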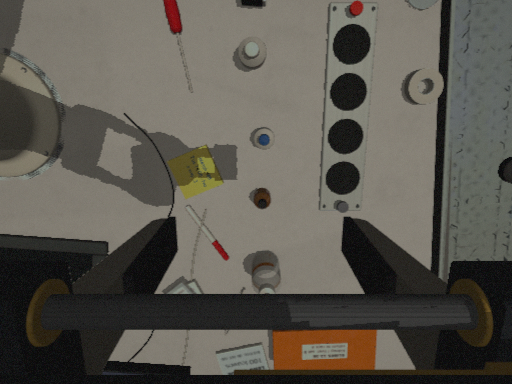

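The wrist view agrees with the estimates to within a few pixels: pot cap (251,49), tub (264,140), oil (262,198), cleaner (266,292), pads (351,44) to (342,178). Next I'll take a close look straight above each bottle, plus one of the pads.

Run:
```python
from h import *
import pickle
ob=dict(tub=[.456,-.079,.048],oil=[.442,-.18,.062],cleaner=[.439,-.32,.12],pot=[.45,.048,.074],pads=[.605,-.053,.011])
tiles=[];cams={}
for n in ["cleaner","oil","tub","pot","pads"]:
    X=ob[n]; bot.goto([X[0],X[1]-.07,.27 if n!="pads" else .36],down(-.097)); bot.hold(.15)
    c=bot.read_camera("wrist");cams[n]=c; u=proj(c,X).round().astype(int)
    if n=="pads":
        g=(c["pixels"].max(2)<55).astype(np.uint8)
        for k in cv2.findContours(g,cv2.RETR_EXTERNAL,cv2.CHAIN_APPROX_NONE)[0]:
            if 700<cv2.contourArea(k)<6000 and len(k)>=5:
                e=cv2.fitEllipse(k); P=cast(c,e[0],.011)
                if abs(P[0]-.605)<.04 and max(e[1])<1.2*min(e[1]): print(P.round(4),np.array(e[1]).round(1),(np.mean(e[1])/c["fx"]*(-(np.array(c["R"]).T@c["t"])[2]*-1*-1)).round(4))
    else:
        v0,u0=max(u[1]-50,0),max(u[0]-50,0); t=c["pixels"][v0:v0+100,u0:u0+100]; t=cv2.copyMakeBorder(t,0,100-t.shape[0],0,100-t.shape[1],0); print(n,"tile origin",u0,v0)
        t=cv2.resize(t,(300,300),interpolation=cv2.INTER_CUBIC);t=cv2.convertScaleAbs(t,alpha=1.5)
        for i in range(1,10): cv2.putText(t,str(i*10),(i*30-8,8),0,.28,(0,0,255));cv2.line(t,(i*30,9),(i*30,13),(0,0,255));cv2.putText(t,str(i*10),(0,i*30+3),0,.28,(0,0,255));cv2.line(t,(14,i*30),(18,i*30),(0,0,255))
        tiles.append(t)
cv2.imwrite("pics/m1.png",np.vstack([np.hstack(tiles[:2]),np.hstack(tiles[2:])]))
pickle.dump(cams,open("cams.pkl","wb")); print(bot.current_clock())
```

```text
cleaner tile origin 201 54
oil tile origin 203 52
tub tile origin 203 52
pot tile origin 202 52
[ 0.594  -0.1646  0.011 ] [35.6 36.4] 0.0579
[ 0.6014 -0.0905  0.011 ] [37.5 38.1] 0.0608
[ 0.6087 -0.0161  0.011 ] [39.  41.3] 0.0646
[0.6161 0.0579 0.011 ] [40.7 44.8] 0.0688
7.5917
```

View pics/m1.png

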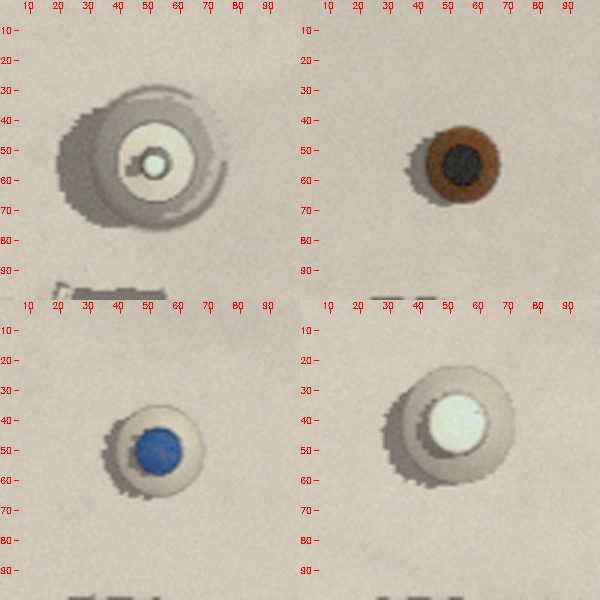

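The mosaic puts the caps at these tile pixels: cleaner (52.3,53.7), oil (53.7,55.3), tub (52.7,50.7), pot (52.3,41.3). The pads from the wrist view match the top camera to 1 mm. I'll start with the tub.

```bash
cat >> h.py <<'E'
import pickle
PADS=dict(tub=[.594,-.1645],oil=[.6014,-.0904],pot=[.6086,-.0159],cleaner=[.6160,.0583])
GZ=dict(tub=.004,oil=.007,pot=.009,cleaner=.097); CAPW=dict(tub=.036,oil=.030,pot=.044,cleaner=.026)
def where():
    cams=pickle.load(open("cams.pkl","rb"));o={}
    for n,tx,ty,u0,v0,z in [("cleaner",157,161,201,54,.117),("oil",161,166,203,52,.062),("tub",158,152,203,52,.048),("pot",157,124,202,52,.074)]:
        o[n]=cast(cams[n],(u0+(tx+.5)/3-.5,v0+(ty+.5)/3-.5),z)
    return o
def pick(n,p,N=15,up=.10):
    r=down(-.097);g=GZ[n]
    bot.goto([p[0],p[1],g+.08],r); bot.line_to([p[0],p[1],g],max_speed=.1)
    bot.set_gripper(0,N); bot.hold(.2)
    print(n,"width",bot.current_opening()*.092,"want",CAPW[n],"grip",bot.current_grip_force(),"F",np.round(bot.current_contact_force(),1))
    bot.line_to([p[0],p[1],g+up],max_speed=.15)
def place(n,up=.10):
    g=GZ[n]+.0115;q=PADS[n]
    bot.line_to([*q,GZ[n]+up],max_speed=.2); bot.line_to([*q,g],max_speed=.08); bot.hold(.2)
    print("width",bot.current_opening()*.092,"F",np.round(bot.current_contact_force(),1),bot.current_ee_pos().round(4))
    bot.set_gripper(1); bot.line_to([*q,g+.09],max_speed=.15); print("t",bot.current_clock())
E
python3 - <<'E'
from h import *
w=where()
for n in w: print(n,w[n].round(4))
pick("tub",w["tub"]); place("tub")
q=PADS["tub"];bot.goto([q[0],q[1]-.07,.27],down(-.097));bot.hold(.1)
c=shot("wrist","p1"); print(proj(c,[*q,.011]),proj(c,[*q,.059]),proj(c,w["oil"]))
E
```

```text
cleaner [ 0.4405 -0.3234  0.117 ]
oil [ 0.4453 -0.1862  0.062 ]
tub [ 0.4585 -0.0798  0.048 ]
pot [0.4527 0.0568 0.074 ]
tub width 0.035169766788393994 want 0.036 grip 15.0000525143696 F [ 0.3 -0.3  1. ]
width 0.03537863128070833 F [ 0.5 -0.3 -0.3] [ 0.5943 -0.1646  0.0159]
t 15.75
[255.75528902 104.55160673] [255.14663058 104.76788331] [126.28486078 137.6123584 ]
```

View pics/p1.png

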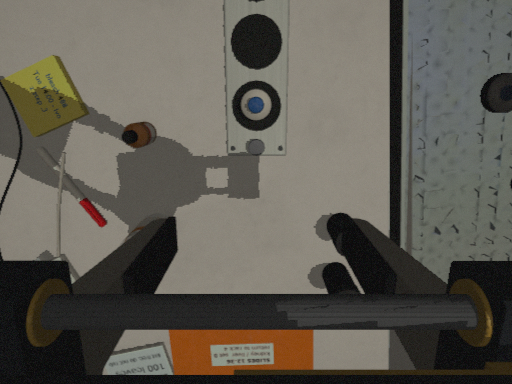

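The tub sits centred on its pad at (256,104). Oil and pot next.

Run:
```python
from h import *
w=where()
for n in ("oil","pot"): pick(n,w[n]); place(n)
p=w["cleaner"]; bot.goto([p[0],p[1],GZ["cleaner"]+.08],down(-.097)); bot.line_to([*p[:2],GZ["cleaner"]+.005]); bot.hold(.1)
shot("wrist","p2"); shot("scene","p2s"); shot("top","p2t");
a=cv2.imread("pics/p2.png");b=cv2.imread("pics/p2s.png")[60:252,130:386]
cv2.imwrite("pics/p2m.png",np.vstack([cv2.resize(a,(400,300)),cv2.resize(b,(400,300))]))
```

```text
oil width 0.029016657369794564 want 0.03 grip 14.992819635663182 F [ 0.1  0.3 -0.9]
width 0.029023818348284075 F [ 0.6  0.5 -0. ] [ 0.6017 -0.0905  0.0189]
t 24.825
pot width 0.04279441288324067 want 0.044 grip 15.000059724552557 F [-1.3  0.7  0.6]
width 0.04298952296704699 F [0.4 0.5 0.2] [ 0.6089 -0.016   0.0209]
t 32.4917
```

View pics/p2m.png

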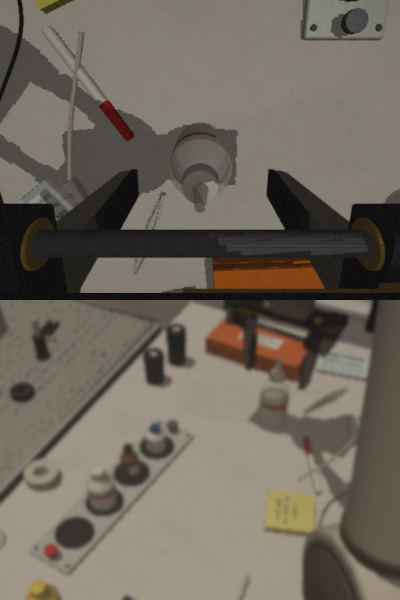

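Both placed bottles stand on their pads. The cleaner's neck, at about (200,185), lies midway between the finger tips (137 and 268). Gripping it now.

Run:
```python
from h import *
w=where(); n="cleaner"
pick(n,w[n],20,.13); place(n,.13)
q=PADS["pot"];bot.goto([.54,q[1]-.12,.38],down(-.097));bot.hold(.2)
c=shot("wrist","f"); s=shot("scene","fs"); t=shot("top","ft")
for m in PADS: print(m,[proj(c,[*PADS[m],z]).round() for z in (.011,.011+dict(cleaner=.14,pot=.074,oil=.062,tub=.048)[m])])
cv2.imwrite("pics/fm.png",np.vstack([cv2.resize(c["pixels"][0:240],(640,300)),np.hstack([cv2.resize(s["pixels"][60:252,130:386],(320,300)),cv2.resize(t["pixels"][90:210,150:390],(320,300))])]))
```

```text
cleaner width 0.0264748481371047 want 0.026 grip 17.425637572745032 F [ 0.1  0.5 -1.8]
width 0.02670117372773747 F [ 1.   0.2 -1.3] [0.6162 0.0583 0.1089]
t 44.1917
tub [array([294., 162.]), array([297., 167.])]
oil [array([295., 115.]), array([300., 117.])]
pot [array([296.,  66.]), array([303.,  60.])]
cleaner [array([298.,  12.]), array([313., -22.])]
```

View pics/fm.png

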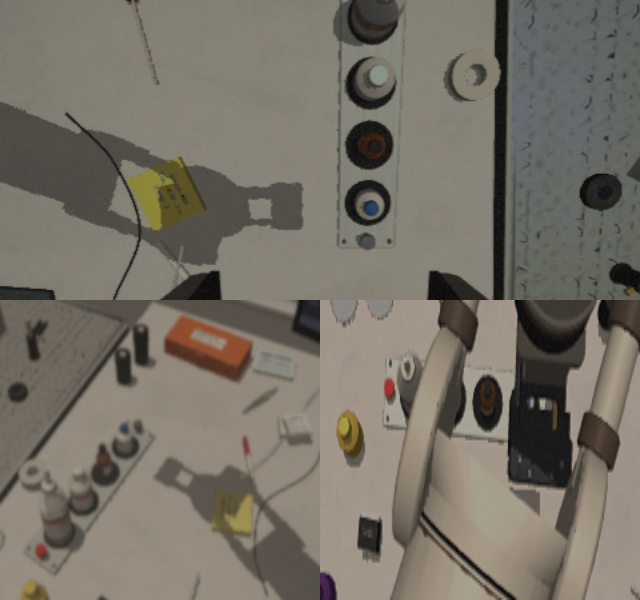

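All four stand in the right order, and the pot, oil and tub caps match their predicted pixels. One close check of the cleaner before handing in.

Run:
```python
from h import *
q=PADS["cleaner"];bot.goto([q[0],q[1]-.07,.33],down(-.097));bot.hold(.2)
c=shot("wrist","g"); print([proj(c,[*q,z]).round(1) for z in (.011,.128,.151)])
cv2.imwrite("pics/gm.png",cv2.convertScaleAbs(cv2.resize(c["pixels"][30:180,180:330],(600,600)),alpha=1.5))
```

```text
[array([253.7, 101.4]), array([252.3, 101.3]), array([251.9, 101.3])]
```

View pics/gm.png

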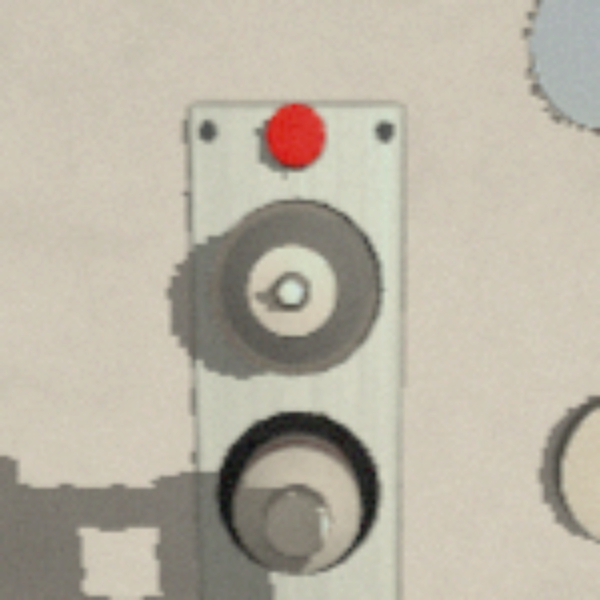

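The cleaner's nozzle is at (252.8,102.8) and predicted at (251.9,101.3), so it's within about 2 mm of the pad centre and upright. Handing in.

```bash
python3 -c "
from workcell import bot
print(bot.current_clock(),bot.job_done())"
```

```text
the job is handed in; nothing more can be done
46.5333 None
```

The job is handed in at 46.5 s: the four bottles stand upright in height order, each in the middle of its pad, with the tallest next to the red knob and the filter cube left alone.

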